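# Stopper the culture flask and hold the incubator's sprung lid at its mark

## Task

This culture is ready for the bench incubator: take the stopper out of its rack and seat it fully in the neck of the flask, leaving the flask standing upright on the bench. Then lift the incubator's sprung lid until its pointer is on the long line of the quadrant (40 degrees, not on past the 60 degree line), and finish while still holding it steady there so that I can put the flask in: the lid snaps shut if it is let go, and nothing may prop it. Leave the eyepiece, the dust cap and the slide box where they are.

Things in the scene. Friction and masses are not known exactly. Their poses are not given: they have to be found in the camera images.
- incubator: White bench incubator, open-topped case 220 (local x) x 270 (local y) x 150 mm high, fixed; a lid with a clear window shuts its top. Origin: centre of its underside. Front panel and the lid's free edge face local -x, roughly world -y; local -y points roughly to world +x. The lid's hinge line runs along local y, at local x +100 mm, 155 mm above the bench.
- lid (a joint): Opening angle of the incubator's lid, rad: 0 shut, grows as its handle edge rises, stop at 1.35; the long line is at 0.698. Lid 0.45 kg give or take a quarter; a spring hinge (0.8 N m per rad, preloaded 0.4 rad) and the weight pull it shut: about 4 N up at the handle starts it, about 11 N up holds it at 40 degrees. It snaps shut when let go.
- lid_handle (a point): Middle of the lid's bow handle: round steel bar, 10 mm in diameter, level, parallel to the hinge line (incubator's local y), 110 mm clear between its posts. Bar centre 35 mm above the lid's top face; from the hinge line 185 mm forward and 47 mm up when shut (202 mm above the bench). Moves and turns with the lid.
- lid_hinge (a point): Middle of the lid's hinge line, 155 mm above the bench.
- lid_pointer (a point): Inner end of the lid's pointer, a black needle that runs radially across the outer face of the quadrant, 112 mm from the hinge line; it moves with the lid and reads the lid's angle.
- long_line (a point): Outer end of the long thick black line, the 40 degree mark, 131 mm from the hinge line, on the quadrant: an upright fixed aluminium arc (radii 105 to 131 mm about the hinge line) at the incubator's local -y end, its marked face looking to local -y. Its short lines stand at 0, 10, 20, 30, 50 and 60 degrees.
- flask: Loose clear glass conical flask, 65 mm wide at the foot, 105 mm high, about 120 g; straight neck of the top 31 mm, 35 mm outside and 30 mm inside diameter. Origin: centre of its underside; z up its axis.
- flask_mouth (a point): Centre of the flask's mouth, level with the rim, 105 mm above the flask's foot.
- stopper: Loose white plastic stopper, 30 g. Origin: on its axis, at the underside of its collar (36 mm wide, 4 mm thick). Below: tapered plug 25 mm long, 27 mm wide at the collar, 21 mm at the tip. Above: ribbed round grip 20 mm wide, from 4 to 32 mm above the origin. Starts upright in a hole of the rack, collar on the rack's top. Seated, the collar lies on the flask's rim.
- stopper_grip (a point): Point on the stopper's grip, on its axis, 22 mm above the stopper's origin.
- rack: White plastic stopper rack, a fixed block 60 (local x) x 112 (local y) x 36 mm high with two 30 mm through holes at local y -28 and +28 mm; one holds the stopper, the other is empty. Origin: centre of its underside.
- eyepiece: Bystander: loose black microscope eyepiece standing upright, 31 mm in diameter, 50 mm high. Origin: centre of its underside.
- dust_cap: Bystander: loose black round dust cap, 33 mm in diameter, 14 mm high. Origin: centre of its underside.
- slide_box: Bystander: loose grey slide box, 98 x 84 x 32 mm. Origin: centre of its underside.

How it is judged:
On the way, in this order (a step that is already met when the one before it is completed fails the run):
1. the stopper is fully seated in the neck of the upright flask and let go, with the lid still shut (horizontal distance between stopper and flask_mouth below 0.004 m and z of stopper in the frame of flask_mouth between -0.004 and 0.0025 m and angle between the z axis of stopper and the z axis of flask, either way round below 0.08 rad and contact force between the fingers and stopper below 0.1 N and angle between flask's own z axis and vertical below 0.06 rad and height (world z) of flask below 0.006 m and linear speed of flask below 0.03 m/s and value of joint lid below 0.08 rad), for 0.3 s.
2. the robot holds the lid with its pointer on the long line (value of joint lid between 0.628 and 0.768 rad and velocity of joint lid between -0.05 and 0.05 rad/s and contact force between the fingers and lid above 2 N), for 0.3 s.
At the end, for the whole second after the job is handed in: The robot's fingers still hold the lid (over 2 N of contact) at 40 degrees, within 4 degrees (0.628 to 0.768 rad), at rest; no loose thing props it; the stopper sits in the flask with its collar on the rim (within 2.5 mm in height, 4 mm sideways, 0.08 rad) and the flask stands upright on the bench (all of step 2 and horizontal distance between stopper and flask_mouth below 0.004 m and z of stopper in the frame of flask_mouth between -0.004 and 0.0025 m and angle between the z axis of stopper and the z axis of flask, either way round below 0.08 rad and contact force between the fingers and stopper below 0.1 N and angle between flask's own z axis and vertical below 0.06 rad and height (world z) of flask below 0.006 m and linear speed of flask below 0.03 m/s and contact force between lid and flask below 0.2 N and contact force between lid and stopper below 0.2 N and contact force between lid and eyepiece below 0.2 N and contact force between lid and dust_cap below 0.2 N and contact force between lid and slide_box below 0.2 N); the arm keeps its last pose, push and grip.
It fails at once if the lid is swung past the 60 degree line (value of joint lid above 1.06 rad).
It fails at once if the flask is tipped over (angle between flask's own z axis and vertical above 0.5 rad).
It fails at once if the eyepiece is disturbed (moved over 20 mm) (distance of eyepiece from where it was at the start of the episode above 0.02 m).
It fails at once if the dust cap is disturbed (moved over 20 mm) (distance of dust_cap from where it was at the start of the episode above 0.02 m).
It fails at once if the slide box is disturbed (moved over 20 mm) (distance of slide_box from where it was at the start of the episode above 0.02 m).
It also fails if it takes over 58 s, if anything falls off the work surface, if the arm or the gripper's body presses on something with over 40 N, if the wrist force passes 120 N, or if a joint passes its speed limit or range.

## Robot

A 6-joint arm with a two-finger parallel gripper is mounted at the origin on the work surface. World frame = base frame: x ahead of the robot, y to its left, z up, the work surface at z = 0. Lengths are in m, angles in rad, forces in N, time in s.
With the tool pointing down it reaches from about 0.425 to 0.925 m from the base axis. Payload 12.5 kg.
Tool frame: the origin (TCP) lies midway between the tips of the shut fingers; the grasp point (between the pads) lies 19 mm behind it; z points along the fingers, y is the direction in which the jaws open and shut (so a half turn about z gives the same grasp; the last joint's range is limited). The gripper opens to 85 mm and grips with 20 to 120 N. Pads are 22 mm wide; open, the fingers measure 114 mm over their backs; the gripper's body (76 mm by 85 mm) begins 54 mm behind the grasp point. The pads swing forward as they close: fully open they stand 13 mm farther back than shut.
Start: joints at [-1.332, 0.491, 1.559, -0, 1.092, -0.106], TCP at [0.211, -0.588, 0.231] pointing down, gripper open.
Joint ranges: [-3.1, 3.1], [-0.84, 2.19], [0.05, 2.79], [-1.13, 4.28], [0.06, 2.93], [-2.69, 2.69]. Speed limits (rad/s): [2.22, 2.22, 2.79, 3.14, 3.14, 3.14].

## Interface

Orientations are given as [roll, pitch, yaw] about the fixed x, y, z axes, in that order (R = Rz(yaw) Ry(pitch) Rx(roll)).
In Python, from rig import ctrl gives the robot as it stands. Calls block until the motion is done:
- ctrl.move_to(position, orientation): joint-space move of the TCP to a pose.
- ctrl.line_to(position, speed=0.15, frame=None, threshold=None): straight line of the TCP; frame=None keeps the orientation; speed is the mean speed in m/s. With threshold (N) it stops when the force on the tool has changed by that much, and returns True; else False.
- ctrl.move_j(angles): joint-space move.
- ctrl.open() and ctrl.close(): open the fingers fully, or close them until they stop; the grip force is fixed at half the most.
- ctrl.hold(seconds).
- ctrl.solve_ik(position, orientation): joint angles nearest the present ones, or None.
- ctrl.snapshot(name): name is "side" or "top" or "wrist"; returns the picture (384x512x3 uint8, blue, green, red); there is no depth.
- ctrl.calibration(name): a dict with "fx", "fy", "cx", "cy" (pixels), "world_from_camera" (4x4, takes a point from camera to world coordinates). Camera axes: x right, y down, z forward; pixel columns grow to the right and rows downward; lengths in m; the calibration is good to about 2 mm. The wrist camera is an equidistant fisheye: a pixel r from the principal point sees the ray r / f radians off the axis. A picture is of the moment at which its call begins: read the wrist's pose just before it. calibration takes no time and is no camera call; for the wrist camera it gives the pose at the moment of the call.
A pose or a line that the arm cannot do raises ctrl.PlanningError and nothing moves.
- ctrl.sign_off(): hands the job in, once; it reports no verdict.
Readings, each from a call of its own:
- ctrl.get_t(): time.
- ctrl.get_joints(): joint angles.
- ctrl.get_joint_vel(): joint speeds.
- ctrl.get_joint_torque(): joint torques, N m.
- ctrl.get_position(): TCP position.
- ctrl.get_ee_rot(): TCP orientation.
- ctrl.get_wrist_force(): force on the tool from outside, world axes, zero at the start.
- ctrl.get_moment(): the same for the moment, N m.
- ctrl.get_finger_gap(): opening from 0.0 (shut) to 1.0 (fully open).
Only numpy, scipy, OpenCV 4.12 (cv2) and the standard library are available. Lean on these libraries where they do the work, as an engineer would, in place of code of your own. Each camera call takes 0.05 s, during which the arm holds its last target.

## Working session

There is one attempt and no reset: what is moved stays moved. The work goes in short steps, each a Python script; the robot and the scene stay as the last script left them, time stands still between calls to the robot, and variables do not carry over. Pictures are saved under pics/ and viewed, and the job is handed in when it is done.

```bash
ls; mkdir -p pics; python3 - <<'E'
from rig import ctrl
import cv2,numpy as np
np.set_printoptions(precision=4,suppress=True)
for n in ("side","top","wrist"):
    c=ctrl.calibration(n); print(n,c["fx"],c["fy"],c["cx"],c["cy"]);print(np.array(c["world_from_camera"]))
    cv2.imwrite(f"pics/{n}0.png",ctrl.snapshot(n))
print(ctrl.get_t(),ctrl.get_ee_rot())
E
```

```text
pics
side 377.88720042043144 377.88720042043144 249.81683120853114 189.80974549845575
[[-0.8327 -0.34    0.437   0.0664]
 [-0.5532  0.4782 -0.6821  0.8189]
 [ 0.023  -0.8098 -0.5863  0.8363]
 [ 0.      0.      0.      1.    ]]
top 400.69214214114413 400.69214214114413 263.3967954098729 190.3043059709824
[[ 0.0278 -0.9933  0.1118  0.4753]
 [-0.9996 -0.0272  0.0069  0.0357]
 [-0.0038 -0.1119 -0.9937  1.1312]
 [ 0.      0.      0.      1.    ]]
wrist 297.3186396354542 297.3186396354542 248.31379401255828 188.25782191085048
[[ 0.339  -0.8899 -0.3053  0.2896]
 [-0.9408 -0.3214 -0.108  -0.56  ]
 [-0.002   0.3238 -0.9461  0.3735]
 [ 0.      0.      0.      1.    ]]
0.15 [-3.1407 -0.0001  0.3448]
```

View pics/side0.png

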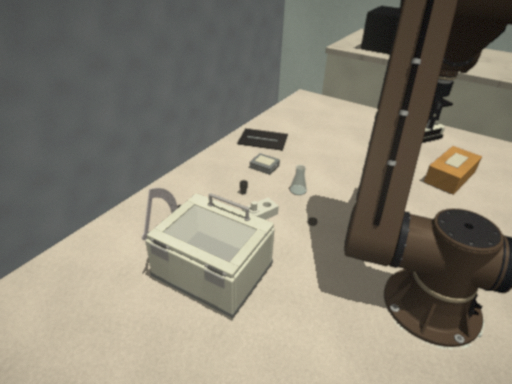

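View pics/top0.png

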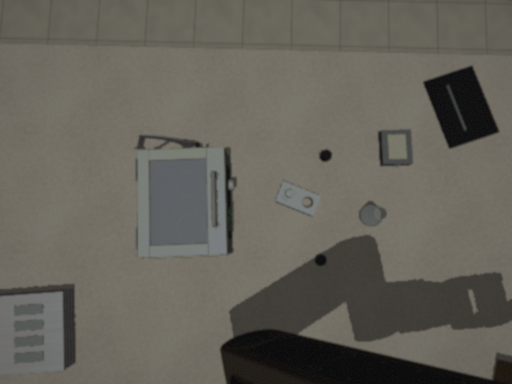

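View pics/wrist0.png

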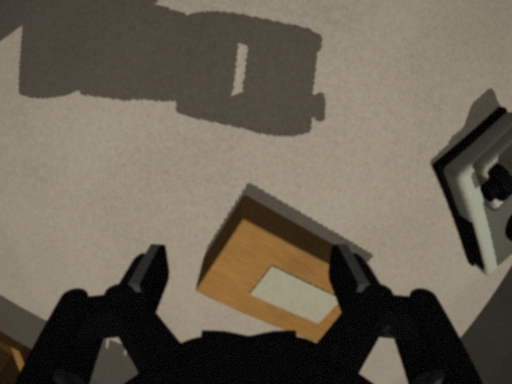

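The top view shows the incubator at (183,203) with its handle at column 213. The rack is at (298,198), the flask at (372,214), the eyepiece at (325,155), the dust cap at (320,259) and the slide box at (396,147). Next I'll zoom in.

```bash
python3 - <<'E'
import cv2
t=cv2.imread("pics/top0.png"); cv2.imwrite("pics/top0z.png",cv2.resize(t[130:280,265:425],None,fx=5,fy=4*1,interpolation=cv2.INTER_CUBIC) if 0 else cv2.resize(t[140:270,265:425],None,fx=4.5,fy=4.5,interpolation=cv2.INTER_CUBIC))
cv2.imwrite("pics/top0i.png",cv2.resize(t[125:270,125:245],None,fx=4,fy=4,interpolation=cv2.INTER_CUBIC))
s=cv2.imread("pics/side0.png"); cv2.imwrite("pics/side0z.png",cv2.resize(s[140:320,140:330],None,fx=3.3,fy=3.3,interpolation=cv2.INTER_CUBIC))
E
```

```text
(no output)
```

View pics/top0z.png

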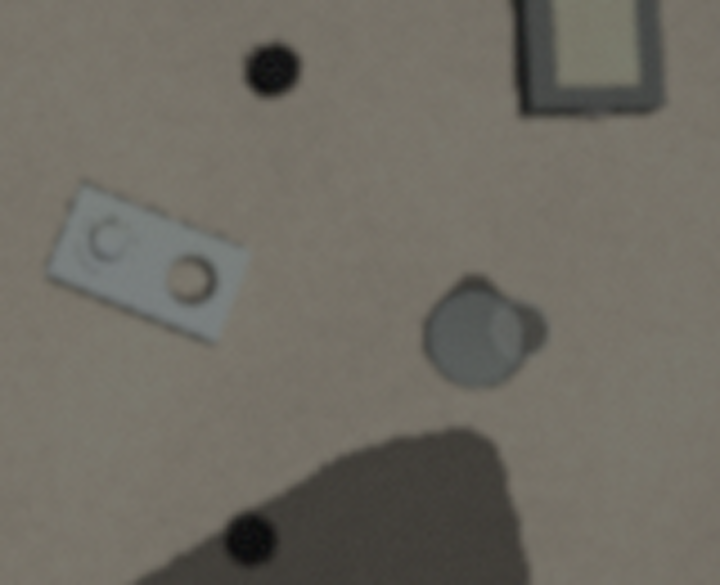

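View pics/top0i.png

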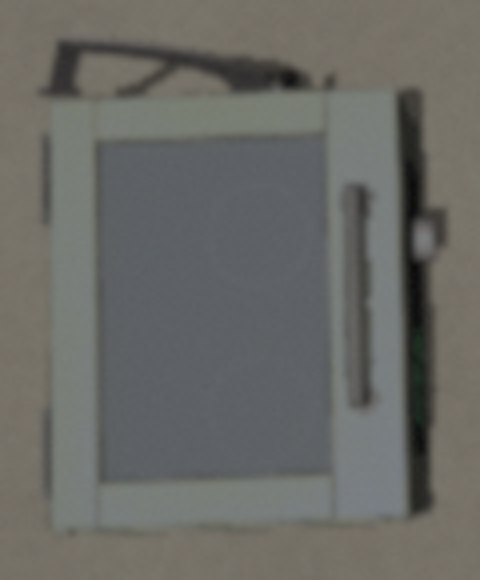

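View pics/side0z.png

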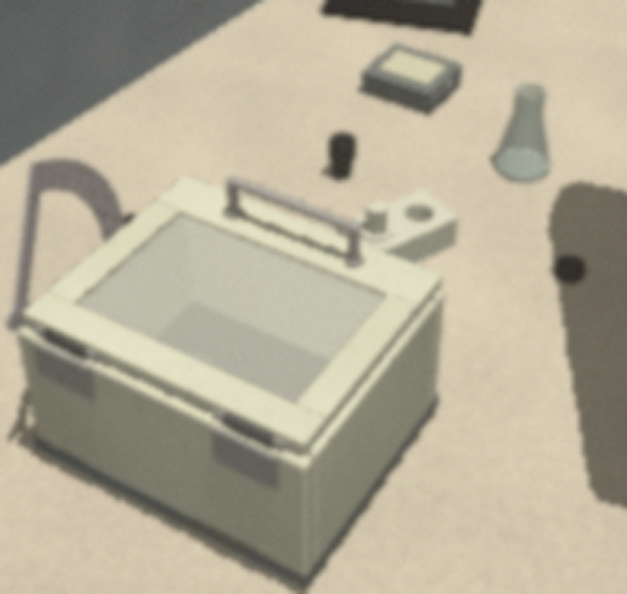

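```bash
cat > h.py <<'E'
from rig import ctrl
import cv2,numpy as np
np.set_printoptions(precision=4,suppress=True)
def ray(cal,u,v):
    T=np.array(cal["world_from_camera"]); x=(u-cal["cx"])/cal["fx"]; y=(v-cal["cy"])/cal["fy"]
    if cal.get("fish"):
        r=np.hypot(x,y); s=np.sinc(r/np.pi); d=np.array([x*s,y*s,np.cos(r)])
    else: d=np.array([x,y,1.])
    d=T[:3,:3]@d; return T[:3,3],d/np.linalg.norm(d)
def plane(cal,u,v,z):
    o,d=ray(cal,u,v); return o+d*(z-o[2])/d[2]
def tri(rs):
    A=0;b=0
    for o,d in rs:
        P=np.eye(3)-np.outer(d,d); A=A+P; b=b+P@o
    p=np.linalg.solve(A,b); return p,[np.linalg.norm((np.eye(3)-np.outer(d,d))@(p-o)) for o,d in rs]
def proj(cal,p):
    T=np.array(cal["world_from_camera"]); q=T[:3,:3].T@(np.array(p)-T[:3,3])
    if cal.get("fish"):
        h=np.hypot(q[0],q[1]); th=np.arctan2(h,q[2]); k=th/h
        return np.array([cal["cx"]+cal["fx"]*q[0]*k,cal["cy"]+cal["fy"]*q[1]*k])
    return np.array([cal["cx"]+cal["fx"]*q[0]/q[2],cal["cy"]+cal["fy"]*q[1]/q[2]])
def cal(n):
    c=dict(ctrl.calibration(n)); c["fish"]= n=="wrist"; return c
def snap(n,name):
    c=cal(n); im=ctrl.snapshot(n); cv2.imwrite(f"pics/{name}.png",im); return c,im
E
python3 - <<'E'
from h import *
ct=cal("top"); cs=cal("side")
zt=lambda x,y,k=4.5,ox=265,oy=140:((x+.5)/k-.5+ox,(y+.5)/k-.5+oy)
zi=lambda x,y:zt(x,y,4,125,125)
zs=lambda x,y:zt(x,y,3.3,140,140)
P=lambda n,uv,z:print(n,plane(ct,*uv,z))
P("stoptop",zt(110,238),.068)
P("hole",zt(190,280),.036)
for i,c in enumerate([(84,181),(250,247),(216,345),(47,278)]): P("rack%d"%i,zt(*c),.036)
P("flaskfoot",zt(473,338),0.0); P("flaskmouth",zt(519,328),.105)
P("eyep",zt(272,70),.05);P("cap",zt(250,539),.014);P("slide",zt(596,30),.032)
P("h+",zi(355,186),.202);P("h-",zi(359,406),.202)
for c in [(52,97),(400,90),(410,517),(52,530)]: P("lid",zi(*c),.167)
print("side stop",plane(cs,*zs(374,209),.068), "mouth",plane(cs,*zs(531,90),.105))
print("side handle",plane(cs,*zs(232,184),.202),plane(cs,*zs(355,228),.202))
print(tri([ray(ct,*zt(110,238)),ray(cs,*zs(374,209))]))
E
```

```text
stoptop [ 0.5909 -0.0256  0.068 ]
hole [ 0.57   -0.0767  0.036 ]
rack0 [ 0.6291 -0.0108  0.036 ]
rack1 [ 0.5912 -0.1129  0.036 ]
rack2 [ 0.5309 -0.093   0.036 ]
rack3 [0.5688 0.0104 0.036 ]
flaskfoot [ 0.5415 -0.2581  0.    ]
flaskmouth [ 0.5418 -0.2569  0.105 ]
eyep [ 0.6984 -0.1231  0.05  ]
cap [ 0.4141 -0.1181  0.014 ]
slide [ 0.7328 -0.3263  0.032 ]
h+ [0.6219 0.1607 0.202 ]
h- [0.4934 0.153  0.202 ]
lid [0.6776 0.3536 0.167 ]
lid [0.6877 0.1403 0.167 ]
lid [0.4292 0.1244 0.167 ]
lid [0.4156 0.3371 0.167 ]
side stop [ 0.5893 -0.0191  0.068 ] mouth [ 0.5397 -0.2563  0.105 ]
side handle [0.6152 0.1677 0.202 ] [0.4969 0.1569 0.202 ]
(array([ 0.5922, -0.0255,  0.0625]), [np.float64(0.0008562501445175384), np.float64(0.000856250144517401)])
```

```bash
python3 - <<'E'
from h import *
print(ctrl.solve_ik([0.56,-0.20,0.26],[np.pi,0,1.2]))
ctrl.move_to([0.53,-0.25,0.27],[np.pi,0,1.2])
print(ctrl.get_t(),ctrl.get_position(),ctrl.get_ee_rot())
c,im=snap("wrist","w1"); np.save("w1.npy",c["world_from_camera"])
print(proj(c,[.5415,-.257,.105]),proj(c,[.5415,-.257,0]),proj(c,[.590,-.0255,.068]))
E
```

```text
[-0.4541  0.4203  1.5995 -0.      1.1218 -0.0833]
1.8583 [ 0.5297 -0.2508  0.2699] [-3.1414  0.0001  1.1986]
[260.9969 170.4174] [258.0521 150.7148] [226.5456 -30.2295]
```

View pics/w1.png

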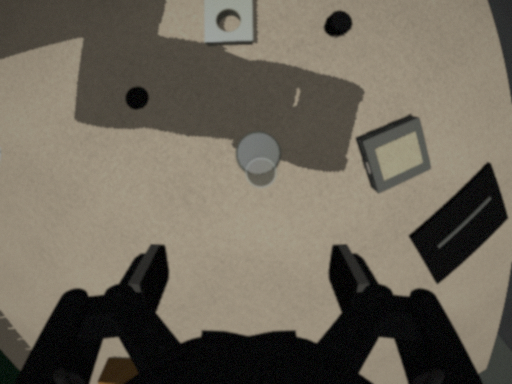

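The wrist view has the flask foot near (258,153) and its mouth near (261,170), within 3 px of what I predicted. I'll zoom in to refine it, and view the stopper from above too.

```bash
python3 - <<'E'
from h import *
im=cv2.imread("pics/w1.png"); cv2.imwrite("pics/w1z.png",cv2.resize(im[125:195,225:295],None,fx=8,fy=8,interpolation=cv2.INTER_CUBIC))
ctrl.move_to([0.575,-0.05,0.20],[np.pi,0,1.45])
print(ctrl.get_t(),ctrl.get_position())
c,im=snap("wrist","w2"); np.save("w2.npy",c["world_from_camera"])
p=proj(c,[.590,-.0255,.068]);print(p)
x,y=p.astype(int);cv2.imwrite("pics/w2z.png",cv2.resize(im[max(0,y-50):y+50,x-50:x+50],None,fx=6,fy=6,interpolation=cv2.INTER_CUBIC)); print(x-50,max(0,y-50))
E
```

```text
2.7833 [ 0.5753 -0.0511  0.2004]
[260.7205 150.4074]
210 100
```

View pics/w1z.png

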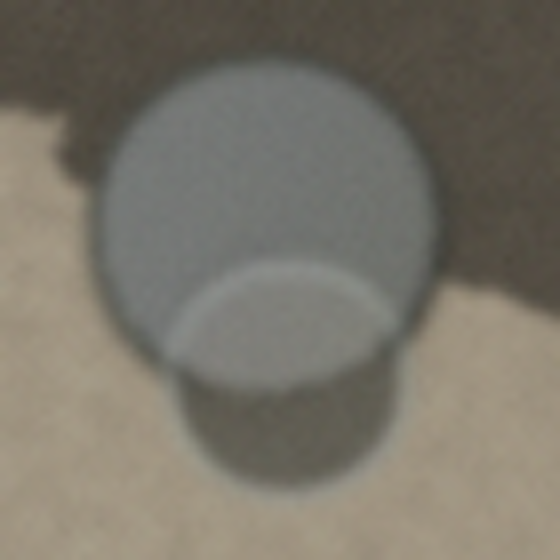

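View pics/w2.png

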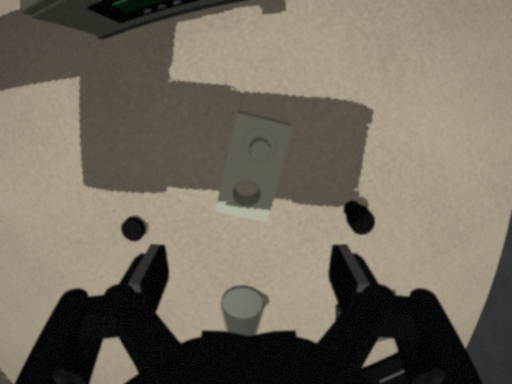

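View pics/w2z.png

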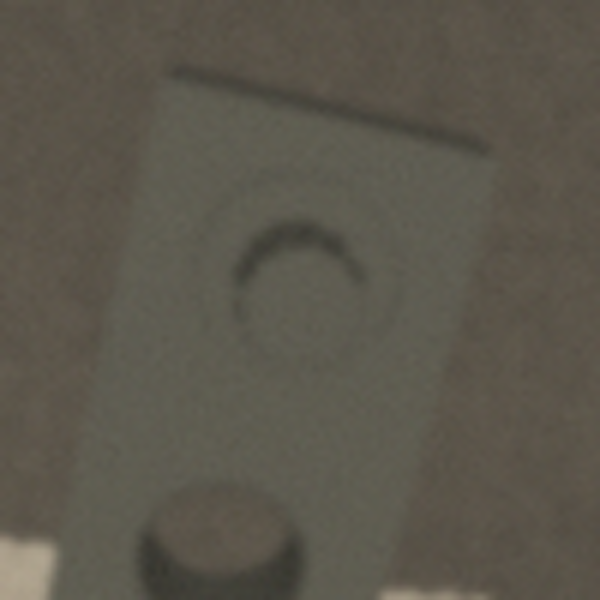

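```bash
python3 - <<'E'
from h import *
c=cal("wrist"); 
def z(x,y,k,ox,oy): return ((x+.5)/k-.5+ox,(y+.5)/k-.5+oy)
c["world_from_camera"]=np.load("w1.npy")
print("mouth",plane(c,*z(287,376,8,225,125),.105),"foot",plane(c,*z(269,226,8,225,125),0.0))
c["world_from_camera"]=np.load("w2.npy")
print("top",plane(c,*z(301.5,307,6,210,100),.068),"collar",plane(c,*z(299,270,6,210,100),.040),"hole",plane(c,246.5,192,.036))
for d in [(.02,0),(0,.02)]: print(proj(c,[.59+d[0],-.0255+d[1],.068]))
im=cv2.imread("pics/w2.png");print(proj(c,[.5415,-.257,.105]))
y0=np.clip(im[270:384,200:290].astype(int)*1,0,255).astype(np.uint8);cv2.imwrite("pics/w2f.png",cv2.resize(y0,None,fx=5,fy=5))
E
```

```text
mouth [ 0.5405 -0.258   0.105 ] foot [ 0.5406 -0.2599  0.    ]
top [ 0.5891 -0.0257  0.068 ] collar [ 0.5898 -0.025   0.04  ] hole [ 0.57   -0.0764  0.036 ]
[281.7383 148.0505]
[258.318  129.5462]
[241.1966 354.0311]
```

View pics/w2f.png

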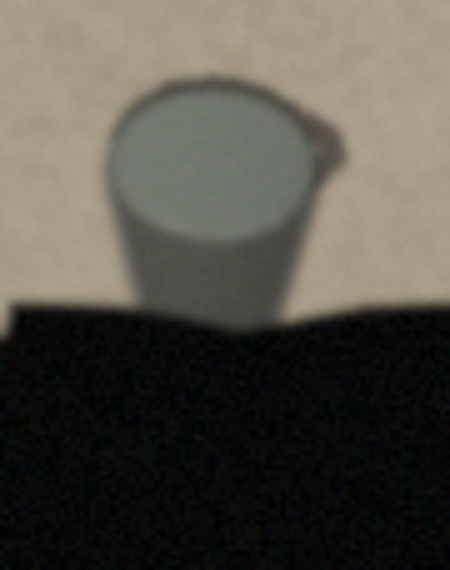

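```bash
python3 - <<'E'
from h import *
ctrl.move_to([0.5895,-0.0255,0.10],[np.pi,0,1.45]); print(ctrl.get_position())
ctrl.line_to([0.5895,-0.0255,0.0425],speed=0.08)
p=ctrl.get_position();print(p)
f0=ctrl.get_wrist_force()
ctrl.close(); print(ctrl.get_finger_gap()*85,ctrl.get_position(),ctrl.get_wrist_force()-f0,ctrl.get_t())
ctrl.line_to([0.5895,-0.0255,0.19],speed=0.15)
print(ctrl.get_finger_gap()*85,ctrl.get_wrist_force()-f0,ctrl.get_t())
c,im=snap("wrist","w3");snap("side","s3")
E
```

```text
[ 0.5899 -0.0265  0.1007]
[ 0.5897 -0.0255  0.0428]
17.871684014960504 [ 0.5896 -0.0255  0.0428] [-0.1633  0.2421  4.4966] 4.825
18.03177222523531 [ 0.3848  0.3702 -1.218 ] 5.9583
```

View pics/w3.png

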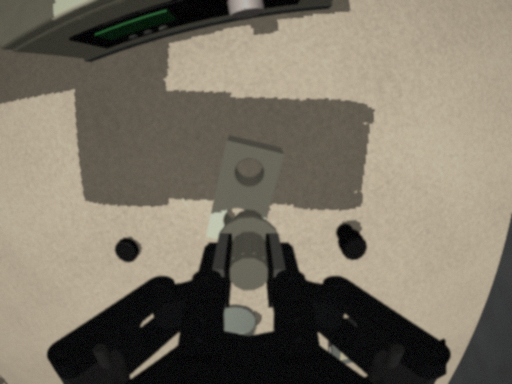

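```bash
python3 - <<'E'
import cv2
s=cv2.imread("pics/s3.png"); cv2.imwrite("pics/s3z.png",cv2.resize(s[80:240,180:340],None,fx=3.7,fy=3.7,interpolation=cv2.INTER_CUBIC))
E
```

```text
(no output)
```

View pics/s3z.png

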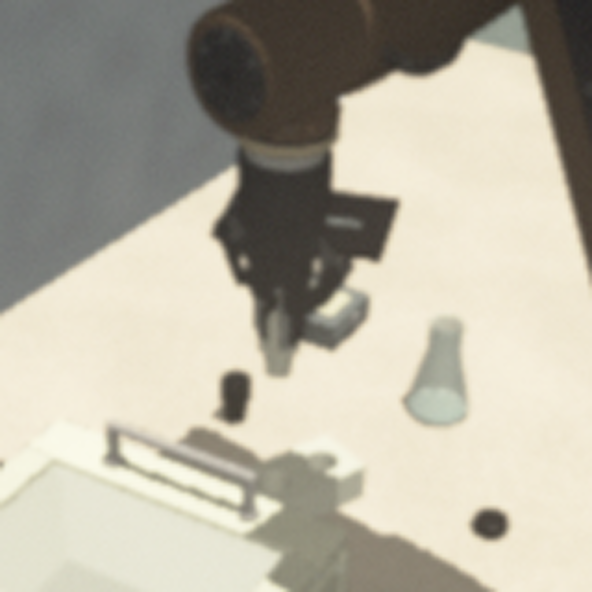

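```bash
python3 - <<'E'
from h import *
c=cal("wrist"); T=ctrl.get_position();print(T)
im=cv2.imread("pics/w3.png"); im=cv2.resize(im[190:310,190:310],None,fx=5,fy=5,interpolation=cv2.INTER_CUBIC); 
cv2.imwrite("pics/w3z.png",cv2.convertScaleAbs(im,alpha=1.6))
for dz in (.026,-.0025,-.0065,-.0315):print(dz,(proj(c,T+[0,0,dz])-190)*5)
E
```

```text
[ 0.5892 -0.0255  0.189 ]
0.026 [291.5819 424.6782]
-0.0025 [292.3071 277.3726]
-0.0065 [292.3915 260.0536]
-0.0315 [292.8454 166.1549]
```

View pics/w3z.png

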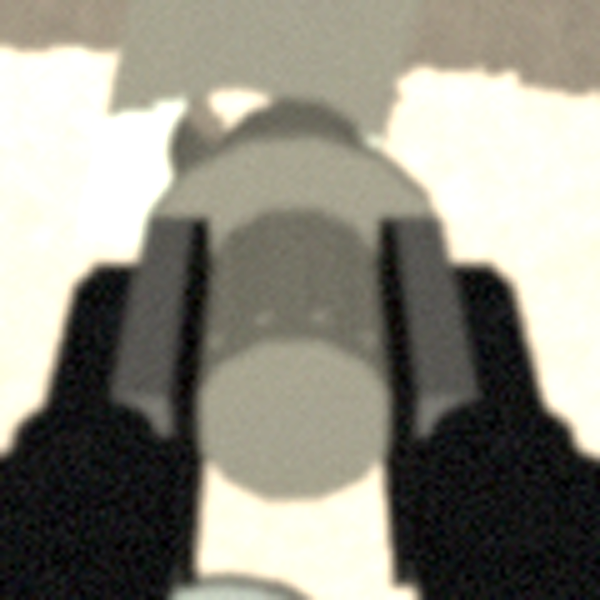

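The stopper is held upright and on the tool axis: its top circle is centred at (293,419) in the zoom against a predicted (292,425). Now I'll carry it over the flask and check from there.

```bash
python3 - <<'E'
from h import *
ctrl.move_to([0.5408,-0.258,0.17],[np.pi,0,1.45]); ctrl.hold(0.3)
T=ctrl.get_position();print(T,ctrl.get_ee_rot(),ctrl.get_t())
c,im=snap("wrist","w4"); cs,s=snap("side","s4"); ct,t=snap("top","t4")
for q in ([.5408,-.258,.105],[.5408,-.258,0],T+[0,0,-.0315],T+[0,0,-.0065]): print(proj(c,q),proj(cs,q))
cv2.imwrite("pics/w4z.png",cv2.convertScaleAbs(cv2.resize(im[160:310,180:320],None,fx=4,fy=4,interpolation=cv2.INTER_CUBIC),alpha=1.5))
cv2.imwrite("pics/s4z.png",cv2.resize(s[110:210,250:350],None,fx=6,fy=6,interpolation=cv2.INTER_CUBIC))
E
```

```text
[ 0.5412 -0.2571  0.1701] [3.1414 0.     1.4514] 7.3
[248.1158 205.0707] [300.5012 166.6242]
[248.2732 168.7845] [297.6852 190.0541]
[248.5134 223.1841] [301.2358 158.7388]
[248.4964 241.9616] [301.9627 152.6713]
```

View pics/w4z.png

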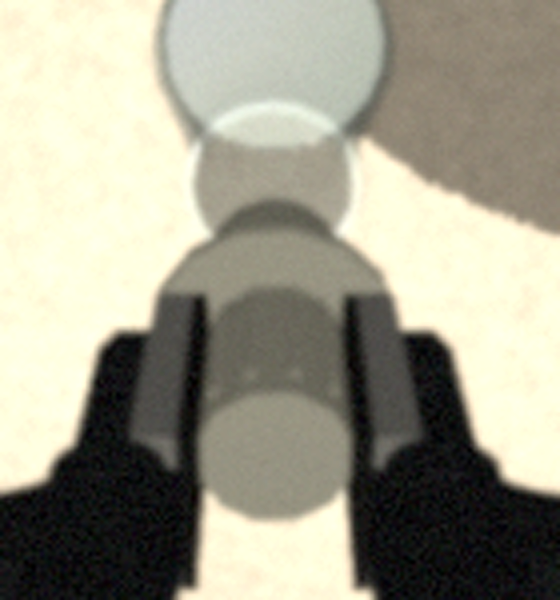

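View pics/s4z.png

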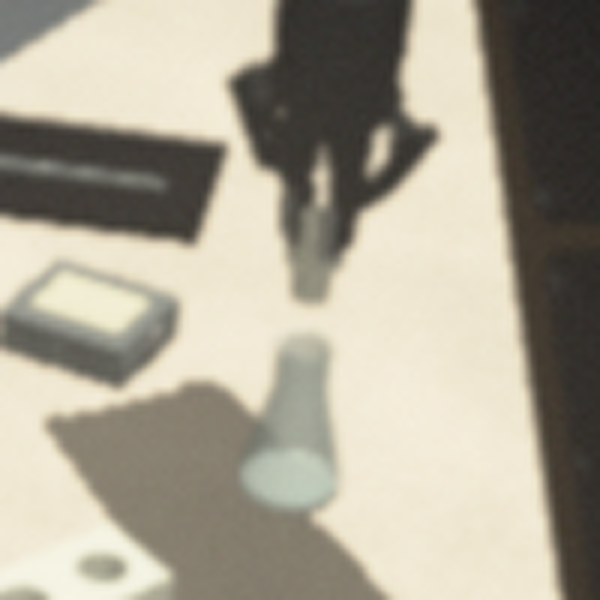

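Seen from the wrist, the mouth is centred at about (248,204), against a predicted (248.1,205). The stopper sits on the same column, so I'm lowering it.

```bash
python3 - <<'E'
from h import *
ctrl.line_to([0.5409,-0.2574,0.135],speed=0.1); f0=np.array(ctrl.get_wrist_force())
h=ctrl.line_to([0.5409,-0.2574,0.107],speed=0.03,threshold=6)
print(h,ctrl.get_position(),ctrl.get_wrist_force()-f0,ctrl.get_t())
c,im=snap("wrist","w5"); cs,s=snap("side","s5")
cv2.imwrite("pics/w5z.png",cv2.convertScaleAbs(cv2.resize(im[160:310,180:320],None,fx=4,fy=4,interpolation=cv2.INTER_CUBIC),alpha=1.5))
cv2.imwrite("pics/s5z.png",cv2.resize(s[110:210,250:350],None,fx=6,fy=6,interpolation=cv2.INTER_CUBIC))
E
```

```text
True [ 0.5409 -0.2575  0.1118] [-0.6924 -1.6618  5.65  ] 8.6833
```

View pics/w5z.png

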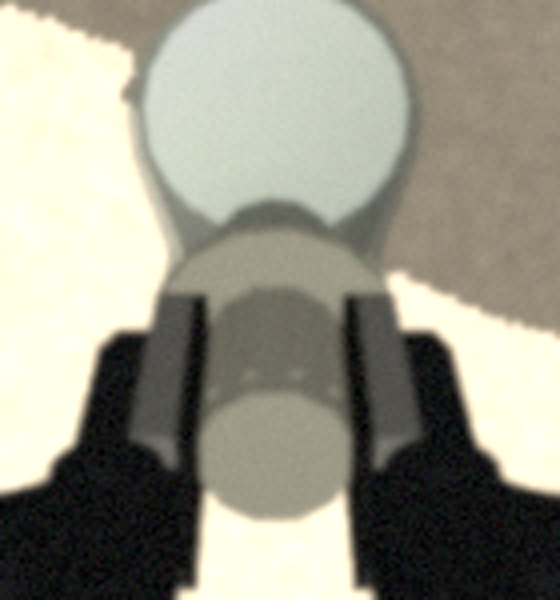

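View pics/s5z.png

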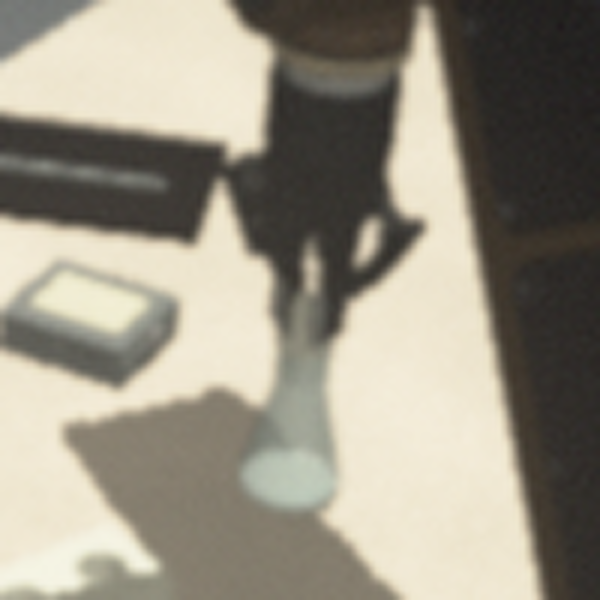

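Contact came at z 0.1118, close to the 0.1115 expected for a seated collar. I'll release, retreat and check.

```bash
python3 - <<'E'
from h import *
ctrl.open(); print(ctrl.get_finger_gap())
ctrl.line_to([0.5409,-0.2574,0.22],speed=0.12)
ctrl.hold(0.3)
c,im=snap("wrist","w6"); cs,s=snap("side","s6"); ct,t=snap("top","t6");print(ctrl.get_t())
for q in ([.5409,-.2574,.137],[.5409,-.2574,.109],[.5409,-.2574,0]): print((proj(c,q)-[180,130])*4,(proj(cs,q)-[250,110])*6)
cv2.imwrite("pics/w6z.png",cv2.convertScaleAbs(cv2.resize(im[130:270,180:320],None,fx=4,fy=4,interpolation=cv2.INTER_CUBIC),alpha=1.3))
cv2.imwrite("pics/s6z.png",cv2.resize(s[110:210,250:350],None,fx=6,fy=6,interpolation=cv2.INTER_CUBIC))
E
```

```text
0.9975947626631441
10.9417
[275.1955 263.823 ] [307.8493 294.7311]
[275.3647 220.5606] [303.074  334.5204]
[275.7828 111.6165] [285.5273 480.7254]
```

View pics/w6z.png

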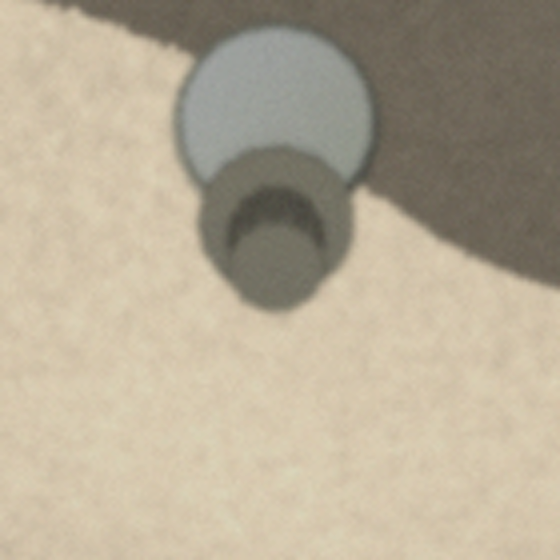

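View pics/s6z.png

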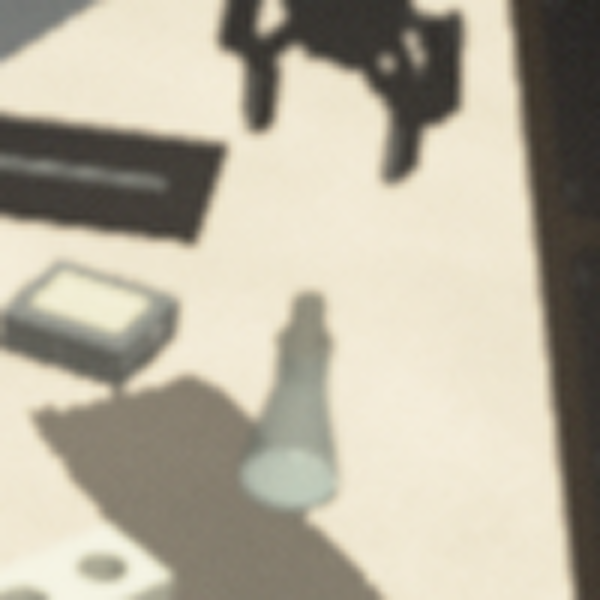

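The stopper is seated: its collar at (276,222) and top at (277,262) in the zoom match the predictions, and the flask is standing. Next I'll check reachability along the lid's arc.

```bash
cat >> h.py <<'E'
from scipy.spatial.transform import Rotation as R
def arc(H,sl,th,tilt,yaw,back=.004):
    """TCP pose holding the bar with lid at th, tool tilted by tilt; H=handle centre xyz at shut; back: bar lies 19-back mm behind TCP"""
    u=np.array([1,sl,0])/np.hypot(1,sl); f=np.array([u[1],-u[0],0])
    hinge=np.array(H)-.185*f-[0,0,.047]
    bar=hinge+R.from_rotvec(-th*u).apply(np.array(H)-hinge)
    Rt=R.from_rotvec(-tilt*u)*R.from_euler("xyz",[np.pi,0,yaw])
    return bar+Rt.apply([0,0,.019-back]),Rt.as_euler("xyz")
E
python3 - <<'E'
from h import *
H=[.557,.1585,.202];sl=.065
for yaw in (sl,sl+np.pi):
  for th,ti in((0,0),(.7,0),(.7,.35),(.7,.7),(0,-.35),(.7,-.2)):
    p,o=arc(H,sl,th,ti,yaw); print(round(yaw,2),th,ti,p,ctrl.solve_ik(p,o))
E
```

```text
0.07 0 0 [0.557  0.1585 0.187 ] [ 0.1632  0.4746  1.7245 -0.      0.9425  1.669 ]
0.07 0.7 0 [0.5522 0.2321 0.2951] [ 0.2877  0.3974  1.5397 -0.      1.2045  1.7935]
0.07 0.7 0.35 [0.5525 0.227  0.296 ] [ 0.417   0.4572  1.48   -0.3367  1.3427  2.0225]
0.07 0.7 0.7 [0.5528 0.2225 0.2987] [ 0.5202  0.5441  1.4411 -0.6178  1.5221  2.1747]
0.07 0 -0.35 [0.5567 0.1636 0.1879] [0.0185 0.4772 1.7679 0.4316 0.9593 1.2628]
0.07 0.7 -0.2 [0.552  0.2351 0.2954] [0.2079 0.38   1.5807 0.2161 1.1607 1.6293]
3.21 0 0 [0.557  0.1585 0.187 ] [ 0.1632  0.4746  1.7245 -0.      0.9425 -1.4726]
3.21 0.7 0 [0.5522 0.2321 0.2951] [ 0.2877  0.3974  1.5397 -0.      1.2045 -1.3481]
3.21 0.7 0.35 [0.5525 0.227  0.296 ] [ 0.417   0.4572  1.48   -0.3367  1.3427 -1.1191]
3.21 0.7 0.7 [0.5528 0.2225 0.2987] [ 0.5202  0.5441  1.4411 -0.6178  1.5221 -0.9669]
3.21 0 -0.35 [0.5567 0.1636 0.1879] [ 0.0185  0.4772  1.7679  0.4316  0.9593 -1.8788]
3.21 0.7 -0.2 [0.552  0.2351 0.2954] [ 0.2079  0.38    1.5807  0.2161  1.1607 -1.5123]
```

```bash
python3 - <<'E'
from h import *
ctrl.move_to([.54,.12,.32],[np.pi,0,.065]); ctrl.hold(.2)
T=ctrl.get_position();print(T,ctrl.get_t())
c,im=snap("wrist","w7"); np.save("w7.npy",c["world_from_camera"])
for q in ([.6219,.1607,.202],[.4934,.153,.202],[.557,.1585,.202]): print(proj(c,q))
cv2.imwrite("pics/w7z.png",cv2.resize(im,None,fx=1.5,fy=1.5,interpolation=cv2.INTER_CUBIC))
E
```

```text
[0.5401 0.1196 0.3198] 12.9167
[207.2229  89.5174]
[211.2032 225.3704]
[206.8272 161.728 ]
```

View pics/w7z.png

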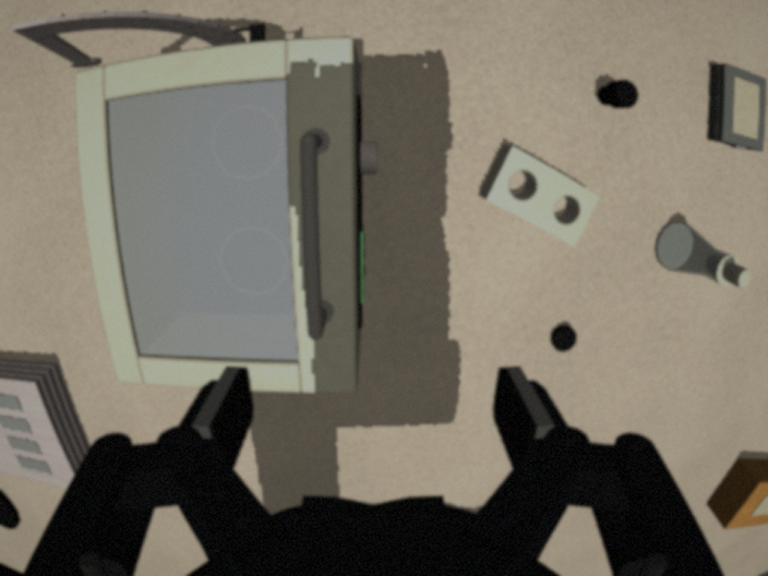

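The bar runs from (206.5,93) to (211,223) in pixels, which agrees with the top view. Now I'll fit the slope and grasp it.

```bash
python3 - <<'E'
from h import *
c=cal("wrist"); c["world_from_camera"]=np.load("w7.npy")
im=cv2.imread("pics/w7.png"); cv2.imwrite("pics/w7z2.png",cv2.convertScaleAbs(cv2.resize(im[80:235,180:250],None,fx=3.8,fy=3.8,interpolation=cv2.INTER_CUBIC),alpha=1.8))
g=im.mean(2)
pts=[]
for v in range(105,212,6):
    r=g[v,198:221]; m=r<r.min()+12; u=198+np.flatnonzero(m).mean(); pts.append(plane(c,u,v,.202)); print(v,round(u,1),m.sum(),pts[-1][:2])
pts=np.array(pts);k=np.polyfit(pts[:,0],pts[:,1],1);print(k,np.polyval(k,.557))
E
```

```text
105 205.5 10 [0.6082 0.1616]
111 206.0 11 [0.6029 0.1609]
117 205.5 10 [0.5976 0.1611]
123 206.0 11 [0.5922 0.1604]
129 206.0 11 [0.5869 0.1602]
135 206.7 9 [0.5815 0.1594]
141 206.0 11 [0.576  0.1598]
147 206.5 10 [0.5706 0.1592]
153 207.0 11 [0.5651 0.1586]
159 207.0 11 [0.5596 0.1584]
165 207.0 11 [0.5539 0.1583]
171 207.5 10 [0.5483 0.1576]
177 207.5 10 [0.5426 0.1575]
183 208.0 9 [0.5368 0.1569]
189 208.5 10 [0.5309 0.1563]
195 209.0 9 [0.525  0.1557]
201 210.9 7 [0.519  0.1538]
207 215.0 5 [0.5132 0.1497]
[0.0895 0.1078] 0.1576636427999412
```

View pics/w7z2.png

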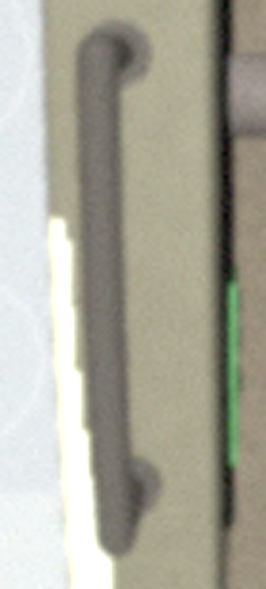

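```bash
python3 - <<'E'
from h import *
H=[.557,.1583,.202];sl=.066
p,o=arc(H,sl,0,0,sl)
ctrl.move_to(p+[0,0,.06],o)
f0=np.array(ctrl.get_wrist_force())
print(ctrl.line_to(p,speed=.08,threshold=10),ctrl.get_position(),ctrl.get_wrist_force()-f0)
ctrl.close(); print(ctrl.get_finger_gap()*85,ctrl.get_position(),ctrl.get_wrist_force()-f0,ctrl.get_t())
c,im=snap("wrist","w8");snap("side","s8")
cv2.imwrite("pics/w8z.png",cv2.resize(im,None,fx=1.5,fy=1.5))
E
```

```text
False [0.5573 0.1583 0.1875] [-0.405   0.1672  0.1603]
7.594407035748439 [0.557  0.1582 0.1871] [ 0.1376 -0.597   2.3237] 15.0
```

View pics/w8z.png

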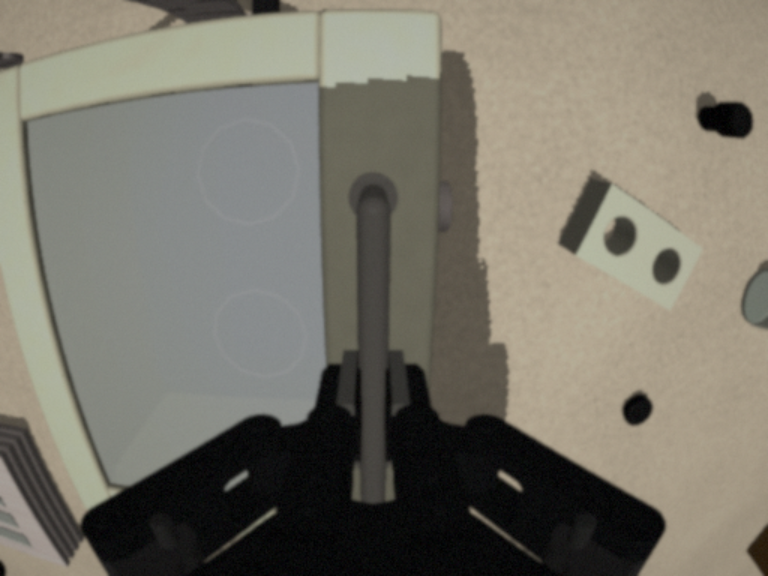

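View pics/s8.png

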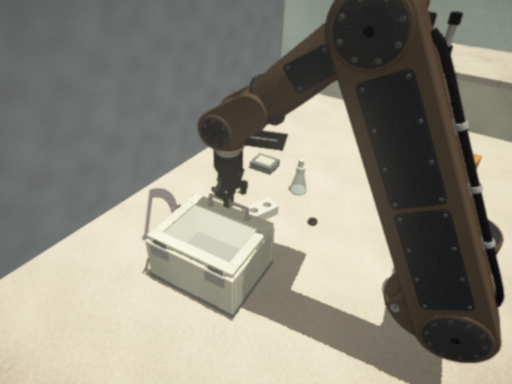

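The bar runs straight between the pads. The gap reads 7.6 mm on a 10 mm bar, the same 2 mm offset as on the stopper. Now lifting along the arc in steps.

```bash
python3 - <<'E'
from h import *
H=[.557,.1583,.202];sl=.066
f0=np.array(ctrl.get_wrist_force())
for th in (.05,.12,.2,.3):
    p,o=arc(H,sl,th,th,sl)
    ctrl.line_to(p,speed=.06,frame=o)
    print(th,ctrl.get_position()-p,ctrl.get_wrist_force(),ctrl.get_moment(),ctrl.get_finger_gap()*85,ctrl.get_t())
c,im=snap("wrist","w9");snap("side","s9")
E
```

```text
0.05 [-0.     -0.0002 -0.0002] [ 1.9262 -4.2932 -3.6563] [-0.5696 -0.2873  0.0225] 7.504981753771142 15.4083
0.12 [ 0.     -0.0002 -0.0003] [ 2.5628 -4.1867 -3.0847] [-0.6157 -0.3346  0.0022] 7.644754560231105 15.775
0.2 [-0.     -0.0003 -0.0003] [ 3.2484 -5.8012 -3.6822] [-0.5859 -0.3714  0.065 ] 7.5250698618128995 16.175
0.3 [ 0.     -0.0003 -0.0004] [ 2.355  -7.2912 -2.5159] [-0.6968 -0.3898  0.0421] 7.51888511225211 16.6417
```

View pics/w9.png

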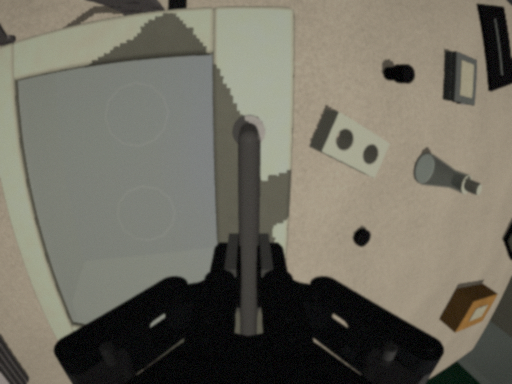

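View pics/s9.png

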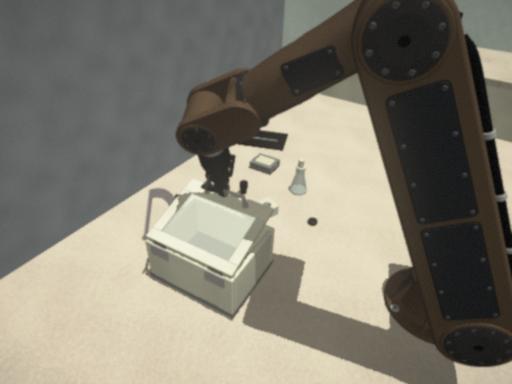

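The lid is following the tool and the forces are small, so I'll continue to 40 degrees.

```bash
python3 - <<'E'
from h import *
H=[.557,.1583,.202];sl=.066
for th in (.4,.5,.6,.66,.698):
    p,o=arc(H,sl,th,th,sl)
    ctrl.line_to(p,speed=.06,frame=o)
    print(th,ctrl.get_position()-p,ctrl.get_wrist_force(),ctrl.get_moment(),ctrl.get_finger_gap()*85,ctrl.get_t())
ctrl.hold(.6)
print(ctrl.get_position()-p,ctrl.get_wrist_force(),ctrl.get_joint_vel(),R.from_euler("xyz",ctrl.get_ee_rot()).as_matrix()[:,2])
for n in("wrist","side","top"):
    c,im=snap(n,n[0]+"10")
cs=cal("side");s=cv2.imread("pics/s10.png");t=cv2.imread("pics/t10.png")
cv2.imwrite("pics/s10z.png",cv2.resize(s[140:320,130:320],None,fx=3.3,fy=3.3,interpolation=cv2.INTER_CUBIC))
cv2.imwrite("pics/t10z.png",cv2.resize(t[125:275,120:280],None,fx=4,fy=4,interpolation=cv2.INTER_CUBIC))
E
```

```text
0.4 [ 0.     -0.0004 -0.0003] [ 3.4426 -6.6417 -2.1475] [-0.6678 -0.4076  0.1379] 7.5448211829901854 17.2083
0.5 [ 0.0001 -0.0005 -0.0003] [ 2.4612 -8.0512 -1.3181] [-0.6424 -0.3992  0.1695] 7.980831662457187 17.675
0.6 [ 0.0001 -0.0005 -0.0003] [ 2.8929 -8.148  -0.8419] [-0.7034 -0.3688  0.1515] 7.390037644914816 18.1417
0.66 [ 0.0001 -0.0006 -0.0003] [ 2.4026 -8.0454  0.1108] [-0.7176 -0.4004  0.2493] 7.58204326562475 18.4833
0.698 [ 0.0001 -0.0006 -0.0003] [ 2.8066 -9.1333  0.4032] [-0.6663 -0.3983  0.239 ] 7.759890971750373 18.75
[ 0.0001 -0.0008 -0.0004] [ 2.8515 -8.0499  0.3636] [ 0.0013  0.0003 -0.0001  0.0004 -0.0004 -0.0013] [ 0.041  -0.6404 -0.767 ]
```

View pics/w10.png

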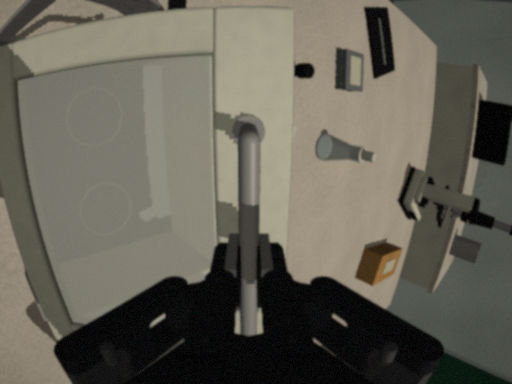

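View pics/s10z.png

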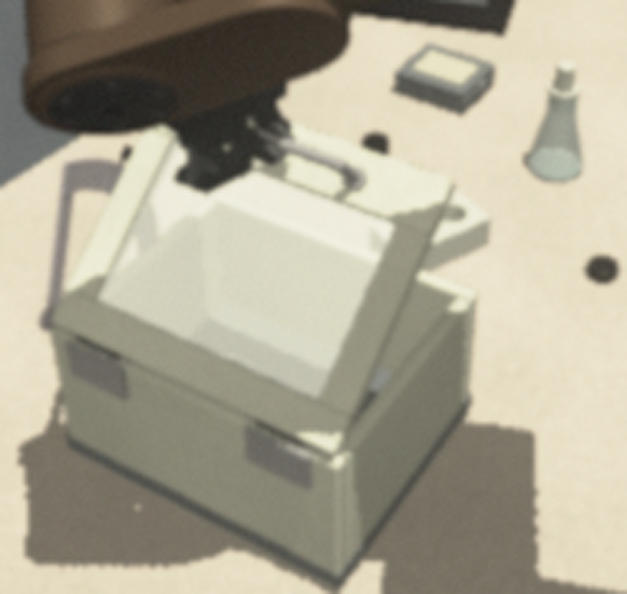

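View pics/t10z.png

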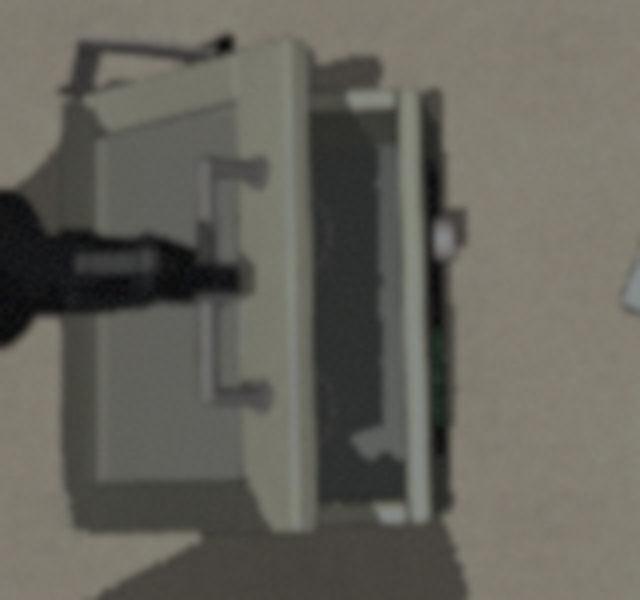

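```bash
python3 - <<'E'
from h import *
ct=cal("top"); cs=cal("side")
z=lambda x,y,k,ox,oy:((x+.5)/k-.5+ox,(y+.5)/k-.5+oy)
H=np.array([.557,.1583,.202]);sl=.066;u=np.array([1,sl,0])/np.hypot(1,sl); f=np.array([u[1],-u[0],0]); hinge=H-.185*f-[0,0,.047]
def ang(p,a0): d=p-hinge; return np.arctan2(d[2],d@f)-a0
p,e=tri([ray(ct,*z(208,398,4,120,125)),ray(cs,*z(357,180,3.3,130,140))]); print("bar end",p,e,ang(p,np.arctan2(.047,.185)))
# top only: bar line intersect lid arc
a=np.linspace(.5,.9,401); 
def pt(x,al,r,a0): return hinge+r*(np.cos(al+a0)*f+np.sin(al+a0)*np.array([0,0,1]))+u*x
r=np.hypot(.185,.047);a0=np.arctan2(.047,.185)
for x,uv in ((-.055,(207,390)),(.055,(207,172))):
    uu=z(*uv,4,120,125)[0]; q=[proj(ct,pt(x,al,r,a0))[0]-uu for al in a]; print("top",a[np.argmin(np.abs(q))],proj(ct,pt(x,.698,r,a0)),uu)
q=z(357,180,3.3,130,140); print("side",proj(cs,pt(-.058,.698,r,a0)),q,proj(cs,pt(-.058,.6,r,a0)))
print("pointer top pred",[ (proj(ct,pt(.15,al,.112,0))-[120,125])*4 for al in (.63,.7,.77)])
E
```

```text
bar end [0.4875 0.2263 0.298 ] [np.float64(0.006663960508564322), np.float64(0.00666396050856429)] 0.6552935802538905
top 0.6970000000000001 [171.2535 222.0069] 171.375
top 0.6890000000000001 [170.6011 168.9483] 171.375
side [232.3916 189.0086] (237.83333333333334, 194.1969696969697) [235.6069 189.904 ]
pointer top pred [array([200.0469,  41.0236]), array([189.1569,  38.6887]), array([177.5438,  36.5054])]
```

```bash
python3 - <<'E'
import cv2,numpy as np
a=cv2.imread("pics/top0.png")[128:158,130:230];b=cv2.imread("pics/t10.png")[128:158,130:230]
o=np.vstack([cv2.convertScaleAbs(cv2.resize(x,None,fx=7.5,fy=7.5,interpolation=cv2.INTER_CUBIC),alpha=1.8) for x in(a,b)]);cv2.imwrite("pics/cmp.png",o)
from h import *
ct=cal("top");H=np.array([.557,.1583,.202]);sl=.066;u=np.array([1,sl,0])/np.hypot(1,sl); f=np.array([u[1],-u[0],0]); hinge=H-.185*f-[0,0,.047]
for th in (0,.6,.7,.8):
  print(th,[((proj(ct,hinge+r*(np.cos(th)*f+np.sin(th)*np.array([0,0,1]))+u*x)-[130,128])*7.5).round(0) for r in(.112,.131,.14) for x in (.15,)])
for m in np.radians([0,30,40,50,60]): print("mark",m,((proj(ct,hinge+.131*(np.cos(m)*f+np.sin(m)*np.array([0,0,1]))+u*.147)-[130,128])*7.5).round(0))
cs=cal("side")
for th in (0,.698): print("side",[proj(cs,hinge+R.from_rotvec(-th*u).apply(H-hinge+u*x)) for x in (-.058,.058)])
E
```

```text
0 [array([412., 101.]), array([469.,  99.]), array([496.,  98.])]
0.6 [array([308.,  56.]), array([351.,  46.]), array([372.,  41.])]
0.7 [array([280.,  50.]), array([318.,  38.]), array([336.,  32.])]
0.8 [array([248.,  44.]), array([281.,  31.]), array([296.,  25.])]
mark 0.0 [469. 108.]
mark 0.5235987755982988 [375.  61.]
mark 0.6981317007977318 [319.  48.]
mark 0.8726646259971648 [252.  36.]
mark 1.0471975511965976 [177.  28.]
side [array([247.0585, 207.9804]), array([211.2942, 194.4686])]
side [array([232.3916, 189.0086]), array([192.9613, 174.7571])]
```

View pics/cmp.png

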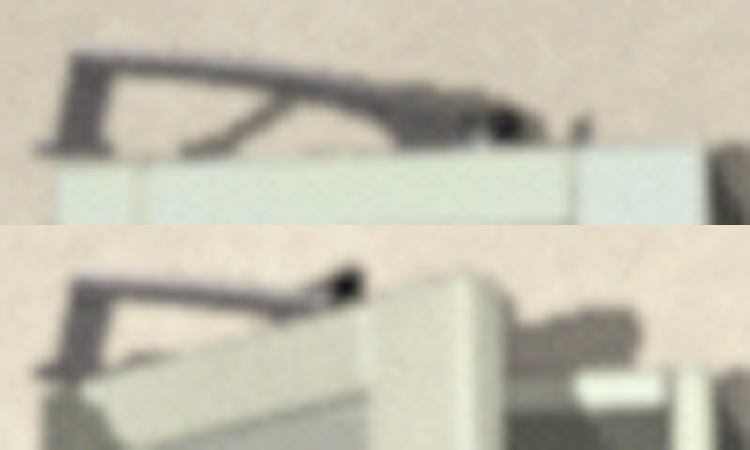

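```bash
python3 - <<'E'
from h import *
cs=cal("side");s=cv2.imread("pics/s10.png")
H=np.array([.557,.1583,.202]);sl=.066;u=np.array([1,sl,0])/np.hypot(1,sl); f=np.array([u[1],-u[0],0]); hinge=H-.185*f-[0,0,.047]
im=cv2.resize(s[160:230,180:260],None,fx=8,fy=8,interpolation=cv2.INTER_CUBIC)
for th,c in((.62,(255,0,0)),(.698,(0,0,255)),(.77,(0,255,0))):
  for x in (-.06,-.03,-.02,): 
    q=(proj(cs,hinge+R.from_rotvec(-th*u).apply(H-hinge+u*x))-[180,160]+.5)*8; cv2.circle(im,tuple(int(v) for v in q),4,c,-1)
  for x in(-.135,): # lid free edge corner top face, 205 mm forward assumed
    q=(proj(cs,hinge+R.from_rotvec(-th*u).apply(.205*f+[0,0,.012]+u*x))-[180,160]+.5)*8; cv2.circle(im,tuple(int(v) for v in q),4,c,2)
cv2.imwrite("pics/s10q.png",im)
E
```

```text
(no output)
```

View pics/s10q.png

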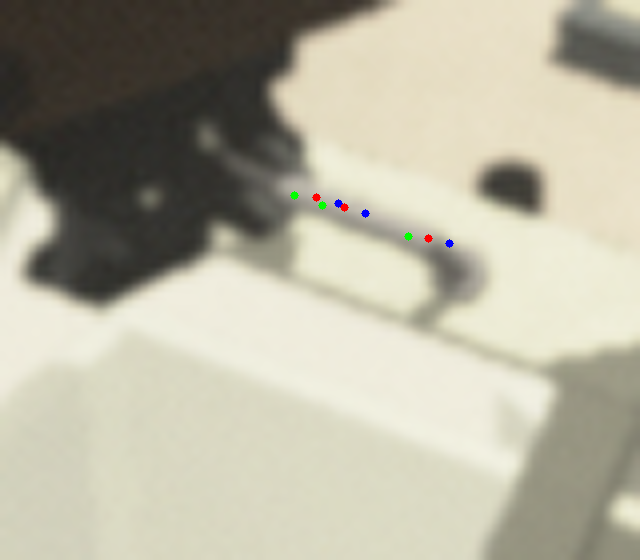

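The predicted bar position for 40 degrees falls on the bar in the side view. The top-view pointer (about 0.69 rad) and the tool tilt (0.697 rad) agree with it, and the flask and the other objects are undisturbed. I'm handing the job in.

```bash
python3 - <<'E'
from h import *
ctrl.hold(.3);print(ctrl.get_finger_gap()*85,abs(ctrl.get_joint_vel()).max(),ctrl.get_t()); ctrl.sign_off()
E
```

```text
7.544964485649297 0.002148530920407049 19.8
the job is handed in; nothing more can be done
```

The stopper is seated in the flask, and the arm is holding the incubator lid at about 40 degrees. I handed the job in at 19.8 s of the 58 s allowed.

- **Stopper:** It touched the flask rim at the height expected for a fully seated collar. After release, the wrist view showed the collar and grip where a seated, upright stopper should be. The last side picture shows the flask still standing.
- **Lid angle:** The tool tilt gave 0.697 rad and the handle bar in the top picture gave 0.69–0.70. The pointer's black end in the top picture gave about 0.69. No camera sees the marked face of the quadrant, so I never read the pointer against the long line directly.
- **Holding it steady:** The gripper has the handle bar at its fixed force with the arm at rest. I saw nothing propping the lid.
- **One check disagreed:** A point at the end of the handle bar, located from the top and side pictures together, gave 0.655 rad. Its two sight lines missed each other by about 13 mm because I had picked different features, so I discarded it. Redrawn on the side picture, the predicted bar for 40 degrees lay along the real bar, but this could not rule out a few degrees of error.
- **Eyepiece, dust cap and slide box:** None of them was touched, and they looked in place in the pictures. I did not measure their positions again at the end.

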